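Index the lantern turntable to the marked position

TASK

Turn the lantern to its next gluing position: push the turntable's lever around by the side of its upright handle until its pointer is in line with the broad round stud on the scale (not with one of the slim pins), and leave it there. Only push the handle with your fingers, never grip it, and do not touch the lantern or the round deck it stands on; the lantern must stay standing in the middle of the deck. Leave everything else on the table where it is.

Things in the scene. Friction and masses are not known exactly. Their poses are not given: they have to be found in the camera images.
- stand: Fixed stand of the turntable. Origin at table level on the turntable's vertical axis, z up. On its -x side (roughly towards the robot) it carries a flat aluminium arc scale round the axis, radius 181 to 237 mm, top 10 mm above the table, about 1 rad either side of -x, with dark tick marks every 0.12 rad (every third one longer).
- lever (a joint): Angle of the turntable's lever, rad, range -1.0 to 1.0. At 0 the lever points along the stand's -x; it grows anticlockwise seen from above: at q it points along (-cos q, -sin q) in the stand's frame. Friction (about 1.7 N sideways at the handle moves it), no spring: it stays where it is left. Starts within 0.18 of 0.
- handle (a point): Middle of the lever's upright handle fin: on the lever's centre line, 150 mm from the axis, 65 mm above the table. x along the lever towards the axis, z up. Fin: 22 mm thick, 46 mm long along the lever, top 91 mm above the table, on a steel bar 18 mm wide, top 27 mm high. Each flat side has a rubber cheek 40 x 54 mm, 31 to 85 mm high; pushing the +y cheek makes the lever angle grow.
- pointer (a point): Pointed outer end of the lever bar, on the lever's centre line 183.5 mm from the axis, 22 mm above the table, just above the inner edge of the scale. Frame: x along the lever towards the axis, y sideways, z up.
- deck (a point): Centre of the top of the turntable's round deck, which turns with the lever: steel disc of radius 85 mm with a rubber top, 27 to 40 mm above the table; on the axis.
- stud: The one broad round stud on the scale: dark steel disc 26 mm across, 12 mm high, fixed on a tick mark, centre 220 mm from the axis; origin under its centre (10 mm above the table). It may be on any of four marks, at lever angles -0.72, -0.36, 0.36 or 0.72.
- pin_a: Slim pin, 8 mm across, 12 mm high, on another of the four marks, 220 mm from the axis; not the mark to set. Two more pins just like it stand on the remaining two marks.
- lantern: Loose glass lantern standing in the middle of the deck, within 8 mm of its centre: square glass body 62 mm wide, round foot 84 mm across, 104 mm tall (top 144 mm above the table), 0.3 to 0.65 kg, one poppy on a side. Turns along with the deck. Origin under its centre.
- spare_a: spare glass lantern, square glass body 62 mm on a round foot 84 mm across, 164 mm tall, loose, origin under its centre; leave alone
- spare_b: second spare glass lantern, same sizes (84 mm foot, 164 mm tall), loose, origin under its centre; leave alone
- poppy_a: loose flat poppy decoration, 58 mm across, 12 mm high, lying on the table, origin under its centre; leave alone
- poppy_b: second loose poppy decoration, 58 mm across, 12 mm high, lying on the table, origin under its centre; leave alone
- cap: loose metal lantern cap with a small top knob, 66 mm across, 36 mm tall, beside the turntable, origin under its centre; leave alone
- spool: loose white spool, 56 mm across, 30 mm tall, beside the turntable, origin under its centre; leave alone
- glue_gun: loose glue gun lying on a red board, about 230 mm long, 44 mm high, origin under the middle of its barrel; leave alone
Not all that is in view belongs to the job. What is shaped like the lantern but orange, purple or yellow is not meant.

How it is judged (in metres and radians):
At the end, for the whole second after the job is handed in: The centre of the broad stud lies within 6 mm sideways of the lever's centre line (about 0.027 rad), the lever is at rest, and the lantern stands still and upright on the deck within 15 mm of its centre (y of stud in the frame of pointer between -0.006 and 0.006 m and velocity of joint lever between -0.02 and 0.02 rad/s and horizontal distance between lantern and deck below 0.015 m and angle between lantern's own z axis and vertical below 0.06 rad and height (world z) of lantern between 0.035 and 0.045 m and linear speed of lantern below 0.02 m/s); the robot touches nothing.
It fails at once if the lever's handle is pinched: both cheeks pressed at once (contact force between the fingers and lever_c3 above 1.5 N and contact force between the fingers and lever_c4 above 1.5 N).
It fails at once if the robot touches the lantern (contact force between any of the fingers, the arm and lantern above 0.5 N).
It fails at once if the robot touches the round deck (contact force between any of the fingers, the arm and lever_c5 above 0.5 N or contact force between any of the fingers, the arm and lever_c6 above 0.5 N).
It fails at once if the lantern is lifted, tipped or slides from the middle of the deck (height (world z) of lantern above 0.055 m or angle between lantern's own z axis and vertical above 0.2 rad or horizontal distance between lantern and deck above 0.02 m).
It fails at once if something else on the table is moved (by more than 15 mm) (distance of any of spare_a, spare_b, poppy_a, poppy_b, cap, spool, glue_gun from where it was at the start of the episode above 0.015 m).
It also fails if it takes over 48 s, if anything falls off the work surface, if the arm or the gripper's body presses on something with over 40 N, if the wrist force passes 120 N, or if a joint passes its speed limit or range.

ROBOT

A 6-joint arm with a two-finger parallel gripper is mounted at the origin on the work surface. World frame = base frame: x ahead of the robot, y to its left, z up, the work surface at z = 0. Lengths are in mm, angles in rad, forces in N, time in s.
With the tool pointing down it reaches from about 275 to 750 mm from the base axis. Payload 10.2 kg.
Tool frame: the origin (TCP) lies between the finger pads; the fingertips stand 11 mm ahead of it and the grasp point (between the pads) lies 8 mm behind it (ctrl.nose_length is the distance from the TCP to the fingertips, in mm); x points along the fingers, y is the direction in which the jaws open and shut, and the axes are right-handed (so a half turn about x gives the same grasp; the last joint's range is limited). The gripper opens to 85 mm and grips with 20 to 120 N. Pads are 22 mm wide; open, the fingers measure 114 mm over their backs; the gripper's body (76 mm by 85 mm) begins 54 mm behind the grasp point. The pads swing forward as they close: fully open they stand 13 mm farther back than shut.
Start: joints at [-1.495, 0.313, 1.498, -0, 1.331, -0.223], TCP at [154.533, -501.748, 242.294] pointing down, gripper open.
Joint ranges: [-2.94, 2.94], [-0.97, 2.17], [0.19, 2.56], [-1.23, 4.37], [0.02, 3.11], [-2.88, 2.88]. Speed limits (rad/s): [2.39, 2.39, 3.01, 3.14, 3.14, 3.14].

INTERFACE

Orientations are given as a unit quaternion [w, x, y, z].
In Python, from rig import ctrl, capture, ticket gives the robot as it stands.
- The arm moves only by the tool step_arm, never from a script. Its argument "commands" is a list of rows, each a list of 2 entries, a list of its own where there are three numbers: the shift along the world's x, y, z normalised to -1 to 1, where 1 is 0.04 m, then the turn about the world's z normalised to -1 to 1, where 1 is 180 degrees. A call has 1 to 5 rows; each row shifts and turns the commanded pose from where the row before left it; what a row does not reach is not made up. A row lasts 1/10 s, in which the tool goes at most 50 mm and 8.59 degrees, less where a joint would pass 70% of its speed; a pose out of reach is approached as far as the arm can. A call with a number of a shift or a turn outside -1 to 1 is refused whole. A call with a gripper value outside its range is refused whole. "gripper" is the closure, from -1 (fully open) to 1 (shut), so that 0 is half open, set as the call begins (left out, the last holds). The fingers move at their own pace and stop on an object; "force" is the grip in N (left out, the last holds). Time passes only in rows, so rows that do not move let the fingers close. It gives the time, the measured TCP pose, the force and the opening at its end, in the units of the state.
- ctrl.sense(): the state, without advancing time (a new reading comes with each control period).
- capture(name): name is "scene" or "top" or "wrist"; returns a dict with "image" (420x560x3 uint8, blue, green, red), "fov_y" (degrees; the focal length in pixels is half the picture's height over the tangent of half this angle, whatever the lens; pixels are square), "cx", "cy" (the principal point, pixels), "origin" and "orientation" of the camera in the world. Camera axes: x right, y down, z forward; pixel columns grow to the right and rows downward; lengths in mm; the calibration is good to about 2 mm. A picture is of the moment at which its call begins. There is no depth.
- ticket.finish_job(): hands the job in, once; it reports no verdict.
The state is a dict: "time_s": time; "joints": joint angles; "dq": joint speeds; "tau": joint torques, N m; "eef_pos": TCP position; "ee_rot": TCP orientation; "force": force on the tool from outside, world axes, zero at the start; "wrist_torque": the same for the moment, N m; "grip_width": opening from 0.0 (shut) to 1.0 (fully open).
Only numpy, scipy, OpenCV 4.12 (cv2) and the standard library are available. Lean on these libraries where they do the work, as an engineer would, in place of code of your own. Each camera call takes 0.05 s, during which the arm holds its last target.

## Working session

There is one attempt and no reset: what is moved stays moved. The work goes in short steps, Python scripts to look and compute and a tool call to move; the robot and the scene stay as the last step left them, time stands still between calls to the robot, and variables do not carry over. Pictures are saved under pics/ and viewed, and the job is handed in when it is done.

Besides the shell and the picture viewer there is one more tool, called in YAML: its name, and indented under it one key for each argument. step_arm: Moves the arm, as the interface text tells. Its arguments: {"type":"object","properties":{"commands":{"type":"array","items":{"type":"array"}},"gripper":{"type":"number"},"force":{"type":"number"}},"required":["commands"]}

```bash
ls; mkdir -p pics; cat > h.py <<'E'
import numpy as np, cv2, json
from scipy.spatial.transform import Rotation as R
def snap(name,fn):
    from rig import capture
    c=capture(name); cv2.imwrite(f'pics/{fn}.png',c['image'])
    d={k:(np.array(v).tolist() if k!='image' else None) for k,v in c.items()}
    json.dump(d,open(f'pics/{fn}.json','w')); return c
def load(fn):
    c=json.load(open(f'pics/{fn}.json')); c['image']=cv2.imread(f'pics/{fn}.png'); return c
def cam(c):
    f=210/np.tan(np.radians(c['fov_y'])/2); w,x,y,z=c['orientation']
    return f,R.from_quat([x,y,z,w]).as_matrix(),np.array(c['origin'])
def ray(c,u,v,z):
    f,M,o=cam(c); d=M@np.array([(u-c['cx'])/f,(v-c['cy'])/f,1]); return o+d*(z-o[2])/d[2]
def proj(c,p):
    f,M,o=cam(c); q=M.T@(np.array(p)-o); return q[:2]/q[2]*f+[c['cx'],c['cy']]
def crop(fn,x0,y0,x1,y1,s,out):
    i=cv2.imread(f'pics/{fn}.png')[y0:y1,x0:x1]; cv2.imwrite(f'pics/{out}.png',cv2.resize(i,None,fx=s,fy=s,interpolation=cv2.INTER_CUBIC))
E
python3 - <<'E'
from h import *
for n in ['scene','top']:
    c=snap(n,n+'0'); print(n,c['fov_y'],c['cx'],c['cy'],c['origin'],c['orientation'])
from rig import ctrl
print(ctrl.sense(),ctrl.nose_length)
E
```

```text
pics
scene 42.514939756786255 282.6095810044357 205.33869536024864 [1284.89967017 -628.80393148 1471.28808504] [-0.27415363  0.85913631  0.41197103 -0.13040116]
top 43.70918788797967 278.22367317936005 211.9519061067241 [ 267.8483459   -11.20136931 1456.76781181] [-0.06402838  0.70532167 -0.70336056  0.06087387]
{'time_s': 0.1, 'joints': array([-1.49539827e+00,  3.13411025e-01,  1.49836536e+00,  2.23200512e-05,
        1.33098991e+00, -2.23421538e-01]), 'dq': array([ 1.14875894e-03, -2.66323943e-03, -1.59354565e-03, -9.36247296e-04,
        3.47342254e-04, -7.44731630e-05]), 'tau': array([ 3.12593736e-03, -4.12904084e+01, -2.60143715e+01, -1.90629703e-04,
        3.02246277e-03,  6.59248570e-06]), 'eef_pos': array([ 154.52214338, -501.52023055,  241.78200515]), 'ee_rot': array([ 0.10484093,  0.69926746,  0.10566742, -0.69919081]), 'force': array([ 0.42448488,  0.49257372, -0.16517563]), 'wrist_torque': array([ 0.03040558, -0.01352544,  0.01059266]), 'grip_width': 0.9961377572635157} 11.0
```

View pics/scene0.png

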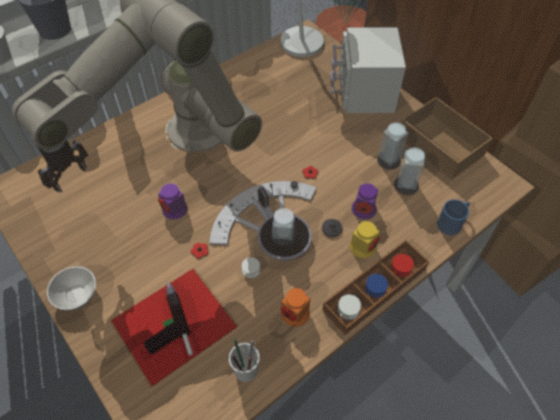

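View pics/top0.png

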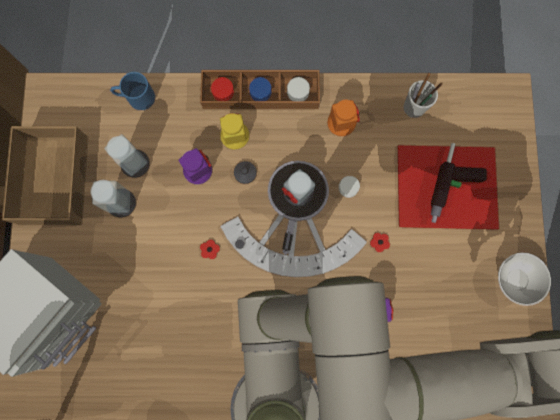

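```bash
python3 - <<'E'
from h import *
crop('top0',210,150,380,285,4.7,'c_top'); crop('scene0',195,165,325,260,6,'c_scene')
E
```

```text
(no output)
```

View pics/c_top.png

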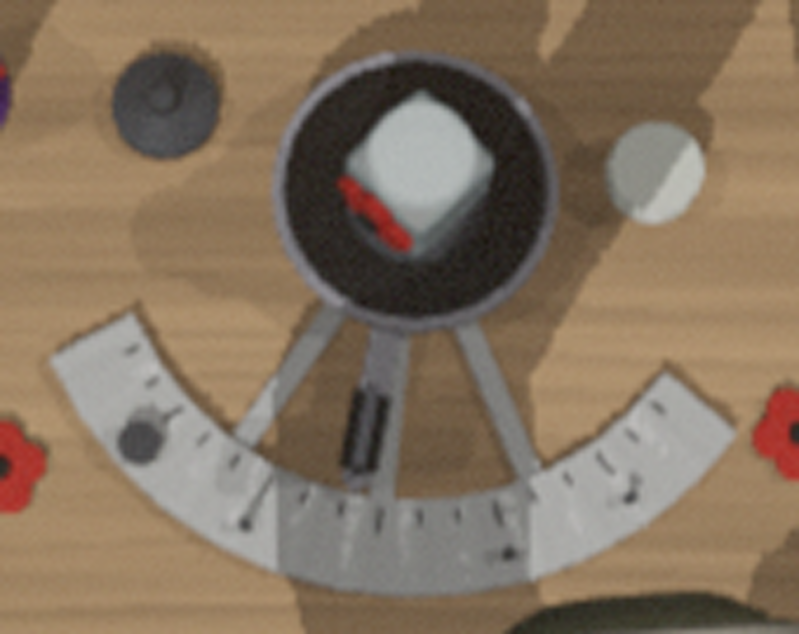

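View pics/c_scene.png

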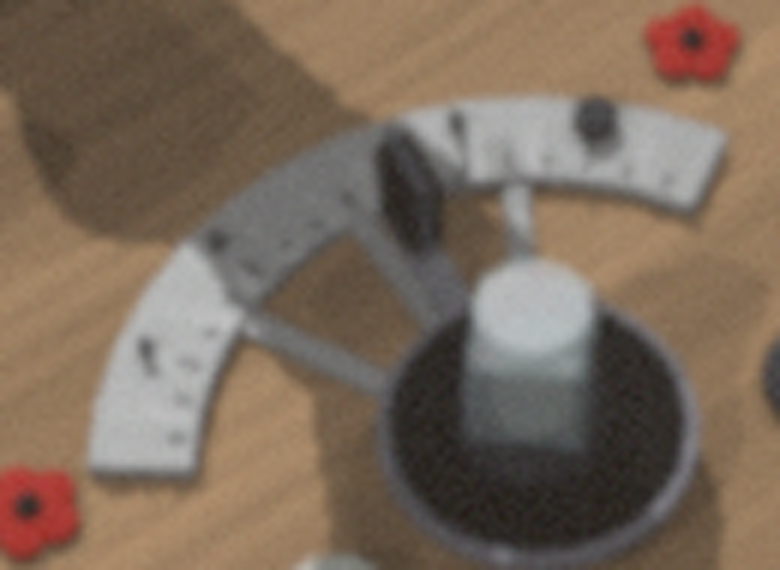

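The broad stud is the dark disc at top image (240,244). The three slim pins are at (262,261), (318,268) and (344,255) and are clearly thinner. Next I'll measure the geometry.

```bash
python3 - <<'E'
from h import *
from scipy.optimize import least_squares
c=load('top0'); s=load('scene0')
t=lambda u,v:(210+(u+.5)/4.7-.5,150+(v+.5)/4.7-.5)
S=lambda u,v:(195+(u+.5)/6-.5,165+(v+.5)/6-.5)
# studs top z=22 (disc top centre), pins: top
P=[ray(c,*t(140,438),20),ray(c,*t(245,523),16),ray(c,*t(508,553),16),ray(c,*t(630,495),16)]
for p in P: print('stud/pin top',p.round(1))
print('stud scene',ray(s,*S(595,115),20).round(1))
C=ray(c,*t(415,190),38); print('deck',C.round(1), 'scene',ray(s,*S(538,425),38).round(1))
q=np.array([-.72,-.36,.36,.72]); X=np.array(P)[:,:2]
f=lambda a:(np.c_[a[0]-220*np.cos(q+a[2]),a[1]-220*np.sin(q+a[2])]-X).ravel()
r=least_squares(f,[C[0],C[1],0]); print('axis,yaw',r.x.round(3),f(r.x).round(1))
f=lambda a:np.r_[(np.c_[a[0]-220*np.cos(q+a[2]),a[1]-220*np.sin(q+a[2])]-X).ravel(),a[0]-C[0],a[1]-C[1]]
r=least_squares(f,[C[0],C[1],0]);print(r.x.round(3),f(r.x).round(1)); ax,ay,yaw=r.x
# handle: top of fin centre
for u,v in [(370,430),(366,432)]:
  h=ray(c,*t(u,v),91); print('fin top?',h.round(1), np.hypot(*(h[:2]-[ax,ay])), np.arctan2(ay-h[1],ax-h[0])-yaw)
# draw model for several q
img=cv2.resize(c['image'][150:285,210:380],None,fx=4.7,fy=4.7,interpolation=cv2.INTER_CUBIC)
def d(p,col):
  u,v=proj(c,p); cv2.circle(img,(int((u-210+.5)*4.7),int((v-150+.5)*4.7)),3,col,-1)
for qq,col in [(-.1,(0,255,0)),(-.14,(255,0,0)),(-.06,(0,0,255))]:
  a=qq+yaw
  e=np.array([-np.cos(a),-np.sin(a)]);n=np.array([-e[1],e[0]])
  for rr in(127,173):
    for w in(-11,11):
      d([*(np.array([ax,ay])+rr*e+w*n),91],col)
  d([*(np.array([ax,ay])+183.5*e),22],col)
for a in np.linspace(0,6.28,40): d([ax+85*np.cos(a),ay+85*np.sin(a),40],(0,255,255))
cv2.imwrite('pics/m1.png',img)
E
```

```text
stud/pin top [437.9 102.5  20. ]
stud/pin top [388.6  40.6  16. ]
stud/pin top [ 371.5 -113.1   16. ]
stud/pin top [ 405.6 -184.9   16. ]
stud scene [438.  103.9  20. ]
deck [583.3 -58.8  38. ] scene [587.5 -58.2  38. ]
axis,yaw [ 5.85383e+02 -5.94410e+01 -1.12000e-01] [-0.7  0.7  0.9 -0.   0.6 -0.4 -0.8 -0.3]
[ 5.84979e+02 -5.92160e+01 -1.11000e-01] [-1.2  0.8  0.4  0.1  0.2 -0.3 -1.1 -0.2  1.7 -0.4]
fin top? [434.3 -31.5  91. ] 153.1684782013545 -0.07105009161293238
fin top? [433.2 -29.2  91. ] 154.69590659138498 -0.08392106514097297
```

View pics/m1.png

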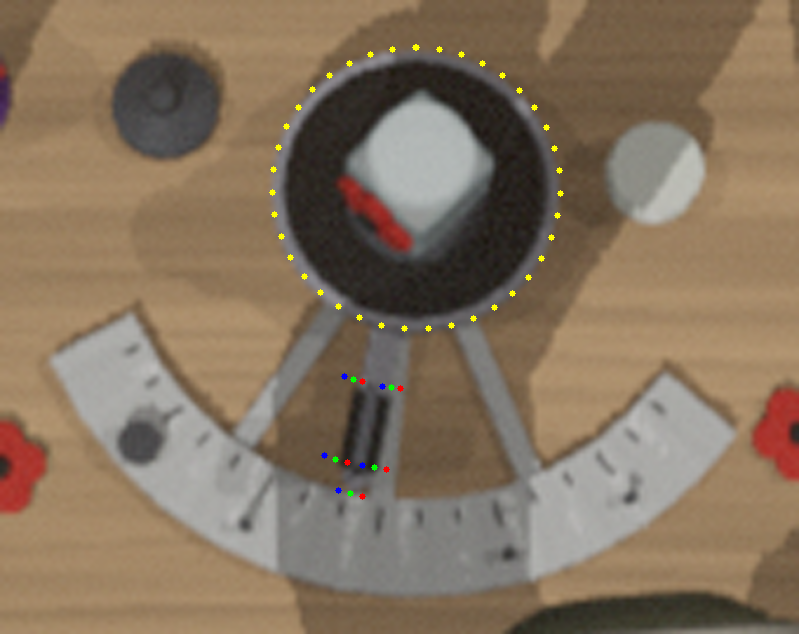

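```bash
python3 - <<'E'
from h import *
from rig import ctrl
s=ctrl.sense(); w,x,y,z=s['ee_rot']; M=R.from_quat([x,y,z,w]).as_matrix(); print(M.round(3))
E
```

```text
[[-0.     0.294 -0.956]
 [ 0.001 -0.956 -0.294]
 [-1.    -0.001 -0.   ]]
```

step_arm:
  commands:
    - [[0.5, 0.8, 0], 0]
    - [[0.5, 0.8, 0], 0]
    - [[0.5, 0.8, 0], 0]
    - [[0.5, 0.8, 0], 0]
    - [[0.5, 0.8, 0], 0]
  gripper: 1

```text
time_s: 0.6
eef_pos: [255.0, -340.2, 242.0]
ee_rot: [-0.105, -0.699, -0.105, 0.699]
force: [1.0, -0.2, 0.3]
grip_width: 0.141
```

step_arm:
  commands:
    - [[0.5, 0.75, 0], 0.044]
    - [[0.5, 0.75, 0], 0.044]
    - [[0.5, 0.75, 0], 0.044]
    - [[0.5, 0.75, 0], 0.044]
    - [[0.5, 0.75, 0], 0.044]

```text
time_s: 1.1
eef_pos: [355.0, -190.3, 242.2]
ee_rot: [-0.338, -0.621, -0.338, 0.621]
force: [0.8, -0.2, 0.1]
grip_width: 0.002
```

step_arm:
  commands:
    - [[0.5, 0.75, 0], 0.044]
    - [[0.5, 0.75, 0], 0.044]
    - [[0.3, 0.5, 0], 0.044]
    - [[0, 0, 0], 0]
    - [[0, 0, 0], 0]

```text
time_s: 1.6
eef_pos: [406.4, -111.6, 242.1]
ee_rot: [-0.456, -0.54, -0.457, 0.54]
force: [0.3, 0.2, 0.0]
grip_width: -0.001
```

```bash
python3 - <<'E'
from h import *
snap('wrist','w1');snap('scene','s1')
from rig import ctrl
s=ctrl.sense(); w,x,y,z=s['ee_rot']; M=R.from_quat([x,y,z,w]).as_matrix(); print(s['eef_pos'],s['joints'],M[:,1],s['force'])
E
```

```text
[ 406.20939469 -112.31181794  242.19486936] [-5.49222993e-01  8.19017881e-02  1.78213238e+00 -1.83182431e-04
  1.27783469e+00 -3.80789236e-01] [ 9.85857357e-01 -1.67586302e-01 -3.21592281e-04] [0.52820913 0.47600089 1.11148027]
```

View pics/w1.png

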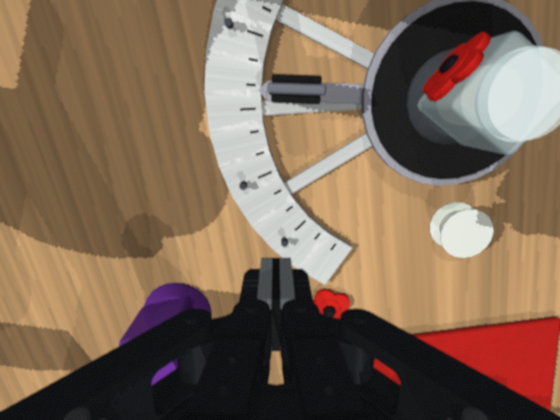

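View pics/s1.png

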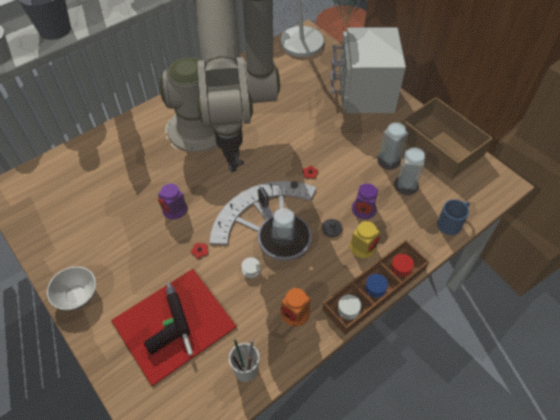

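The wrist picture shows the lever clearly: the pointer tip is at about (263,90), the fin top runs from (272,88) to (325,90), and the fingers are shut at about (277,265). I'll check the angle with this view.

```bash
python3 - <<'E'
from h import *
c=load('w1'); A=np.array([585,-59.3]);yaw=-.111
for n,u,v,z in [('tip',263,90,22),('finout',270,89,91),('finin',326,90,91),('pin.72',284,241,18),('pin.36',243,185,18),('pin-.36',229,22,18)]:
  p=ray(c,u,v,z); d=A-p[:2]; print(n,p.round(1),np.hypot(*d).round(1),(np.arctan2(d[1],d[0])-yaw).round(3))
E
```

```text
tip [408.6 -22.3  22. ] 180.3 -0.096
finout [416.1 -25.   91. ] 172.4 -0.089
finin [458.8 -33.   91. ] 128.9 -0.095
pin.72 [ 403.4 -182.6   18. ] 219.5 0.707
pin.36 [ 370.7 -112.2   18. ] 220.7 0.353
pin-.36 [388.   41.6  18. ] 221.3 -0.362
```

step_arm:
  commands:
    - [[0.25, 0.45, -0.5], 0]
    - [[0.2, 0.4, -1], -0.01]
    - [[0, 0, -1], 0]
    - [[0, 0, -1], 0]
    - [[0, 0, -0.9], 0]

```text
time_s: 2.2
eef_pos: [424.0, -78.4, 64.7]
ee_rot: [-0.447, -0.547, -0.448, 0.547]
force: [0.4, -0.9, -0.6]
grip_width: -0.001
```

step_arm:
  commands:
    - [[0, 0, -0.15], 0]
    - [[0, 0.1, 0], 0]
    - [[0, 0, 0], 0]

```text
time_s: 2.5
eef_pos: [425.3, -74.1, 61.8]
ee_rot: [0.449, 0.547, 0.447, -0.547]
force: [0.2, -0.8, 0.0]
grip_width: -0.003
```

```bash
python3 - <<'E'
from h import *
snap('wrist','w2');snap('scene','s2')
crop('s2',195,125,325,260,4.4,'c_s2')
E
```

```text
(no output)
```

View pics/w2.png

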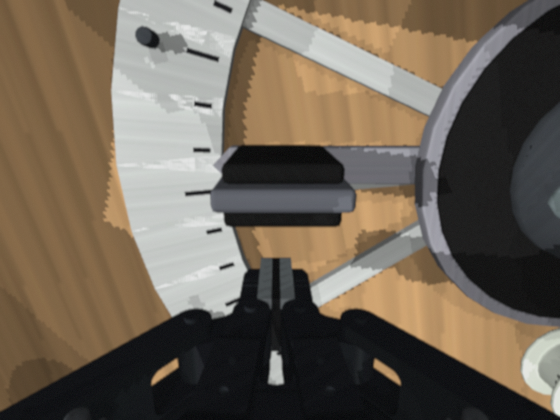

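View pics/c_s2.png

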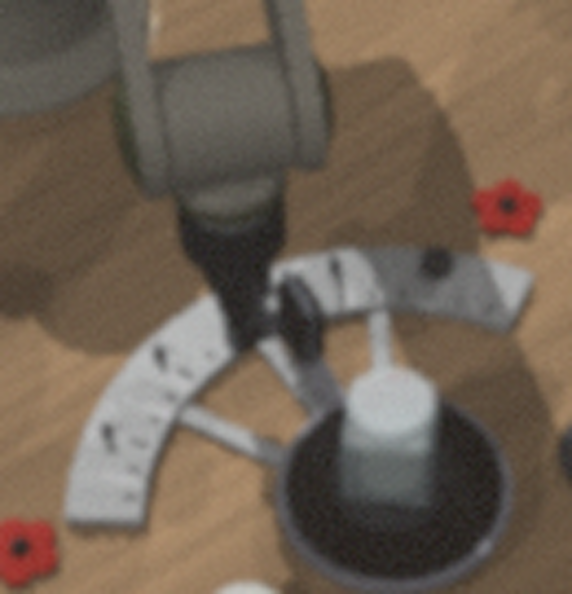

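```bash
python3 - <<'E'
import numpy as np
A=np.array([585,-59.3])
P=lambda a:A+155*np.array([-np.cos(a),-np.sin(a)])+22*np.array([np.sin(a),-np.cos(a)])
p=np.array([425.3,-74]);
for a in np.r_[-.2:-.82:-.05]:
  q=P(a); print(a.round(2),q.round(1),((q-p)/40).round(2)); p=q
print(-.05/np.pi)
E
```

```text
-0.2 [428.7 -50.1] [0.09 0.6 ]
-0.25 [429.4 -42.3] [0.02 0.19]
-0.3 [430.4 -34.5] [0.03 0.19]
-0.35 [431.9 -26.8] [0.04 0.19]
-0.4 [433.7 -19.2] [0.05 0.19]
-0.45 [435.9 -11.7] [0.05 0.19]
-0.5 [438.4  -4.3] [0.06 0.18]
-0.55 [441.4   3. ] [0.07 0.18]
-0.6 [444.7  10.1] [0.08 0.18]
-0.65 [448.3  17. ] [0.09 0.17]
-0.7 [452.3  23.7] [0.1  0.17]
-0.75 [456.6  30.3] [0.11 0.16]
-0.8 [461.2  36.6] [0.12 0.16]
-0.015915494309189534
```

step_arm:
  commands:
    - [[0.05, 0.3, 0], 0]
    - [[0.04, 0.3, 0], 0]
    - [[0.02, 0.19, 0], -0.016]
    - [[0.03, 0.19, 0], -0.016]
    - [[0, 0, 0], 0]

```text
time_s: 3.1
eef_pos: [430.2, -33.2, 60.6]
ee_rot: [0.421, 0.569, 0.421, -0.568]
force: [-0.4, 0.7, -0.7]
grip_width: 0.001
```

```bash
python3 - <<'E'
from h import *
snap('wrist','w3')
from rig import ctrl
print(ctrl.sense()['force'])
E
```

```text
[ 1.03228641 -0.59035515  0.62562961]
```

View pics/w3.png

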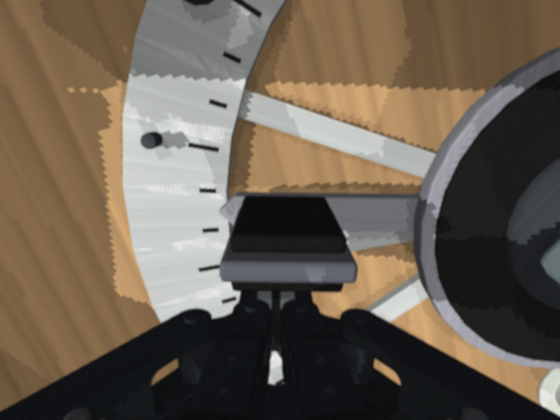

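The fingers are on the cheek and the pointer (222,210) has moved to about -0.18, as planned. I'll keep pushing.

step_arm:
  commands:
    - [[0.04, 0.19, 0], -0.016]
    - [[0.05, 0.19, 0], -0.016]
    - [[0.05, 0.19, 0], -0.016]
    - [[0.06, 0.18, 0], -0.016]
    - [[0.07, 0.18, 0], -0.016]

```text
time_s: 3.65
eef_pos: [441.1, 2.8, 60.4]
ee_rot: [-0.346, -0.617, -0.345, 0.617]
force: [0.1, -1.9, -0.7]
grip_width: 0.007
```

step_arm:
  commands:
    - [[0.08, 0.18, 0], -0.016]
    - [[0.09, 0.17, 0], -0.016]
    - [[0.08, 0.13, 0], -0.012]
    - [[0.06, 0.1, 0], -0.01]
    - [[0, 0, 0], 0]

```text
time_s: 4.15
eef_pos: [453.5, 26.2, 60.3]
ee_rot: [0.293, 0.644, 0.293, -0.644]
force: [-0.6, 0.2, 0.9]
grip_width: 0.001
```

```bash
python3 - <<'E'
from h import *
snap('wrist','w4');snap('scene','s4')
from rig import ctrl
print(ctrl.sense()['force'],ctrl.sense()['eef_pos'])
crop('s4',195,125,325,260,4.4,'c_s4')
E
```

```text
[ 0.3955062  -0.53708583 -0.0760155 ] [453.27434958  25.85666992  60.30399426]
```

View pics/w4.png

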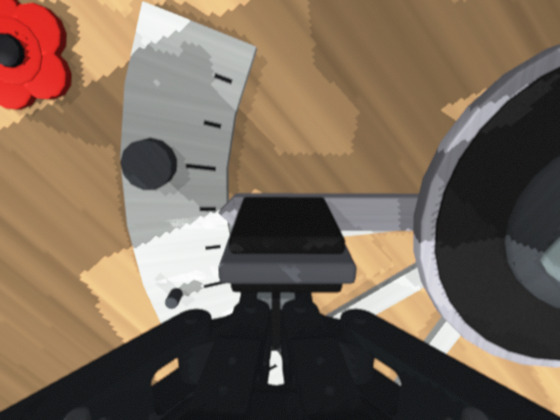

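View pics/c_s4.png

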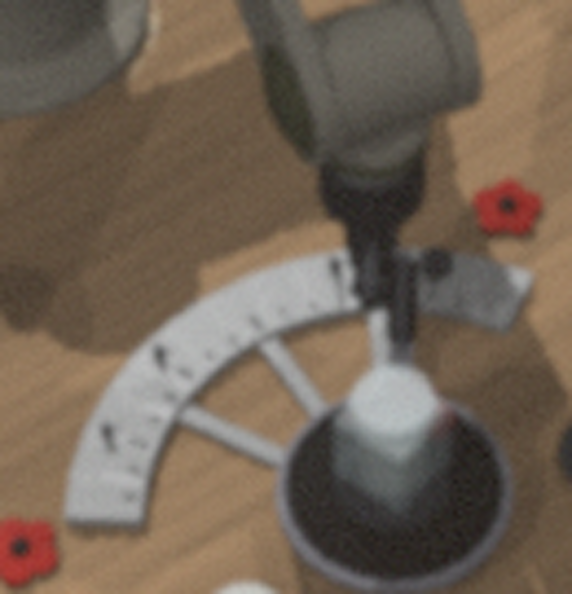

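The pointer tip (222,211) is just at the -0.60 tick (208,208), and the broad stud is at (149,164). I'll measure the angle that remains.

```bash
python3 - <<'E'
from h import *
c=load('w4'); A=np.array([585,-59.3]);yaw=-.111
crop('w4',110,120,260,250,5,'c_w4')
L={}
for n,u,v,z in [('tip',222,211,24),('barU',414,196,27),('barL',414,231,27),('stud',149,164,21),('t60i',216,208.5,10),('t60o',201,208.5,10),('t72',215,168,10),('t48',220,246,10)]:
  p=ray(c,u,v,z); d=A-p[:2]; print(n,p.round(1),np.hypot(*d).round(1),(np.arctan2(d[1],d[0])-yaw).round(3))
E
```

```text
tip [447.8  62.7  24. ] 183.6 -0.616
barU [525.8   6.1  27. ] 88.2 -0.724
barL [515.3  -9.3  27. ] 85.7 -0.511
stud [436.4 104.1  21. ] 220.8 -0.722
t60i [441.7  64.1  10. ] 189.1 -0.6
t60o [435.4  69.6  10. ] 197.4 -0.6
t72 [457.   80.7  10. ] 189.7 -0.719
t48 [427.7  46.4  10. ] 189.5 -0.481
```

View pics/c_w4.png

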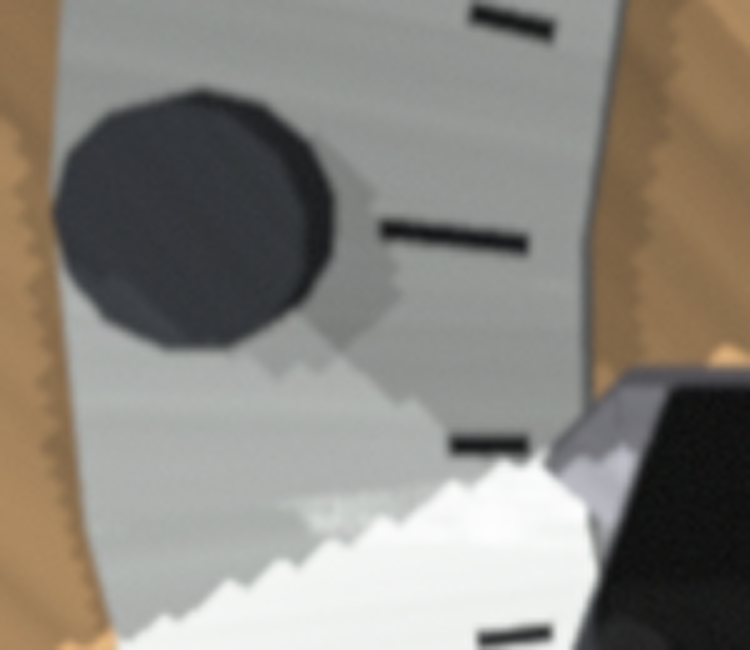

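step_arm:
  commands:
    - [[0.07, 0.1, 0], -0.01]
    - [[0.07, 0.1, 0], -0.01]
    - [[0.04, 0.06, 0], -0.006]
    - [[0, 0, 0], 0]

```text
time_s: 4.65
eef_pos: [460.6, 36.3, 60.3]
ee_rot: [0.266, 0.655, 0.266, -0.655]
force: [-0.4, -0.0, -0.2]
grip_width: 0.002
```

```bash
python3 - <<'E'
from h import *
snap('wrist','w5')
from rig import ctrl
print(ctrl.sense()['force'],ctrl.sense()['eef_pos'])
crop('w5',110,120,260,250,5,'c_w5')
E
```

```text
[-0.32787443 -0.30205814 -0.75430063] [460.5199604   36.22369453  60.28075873]
```

View pics/c_w5.png

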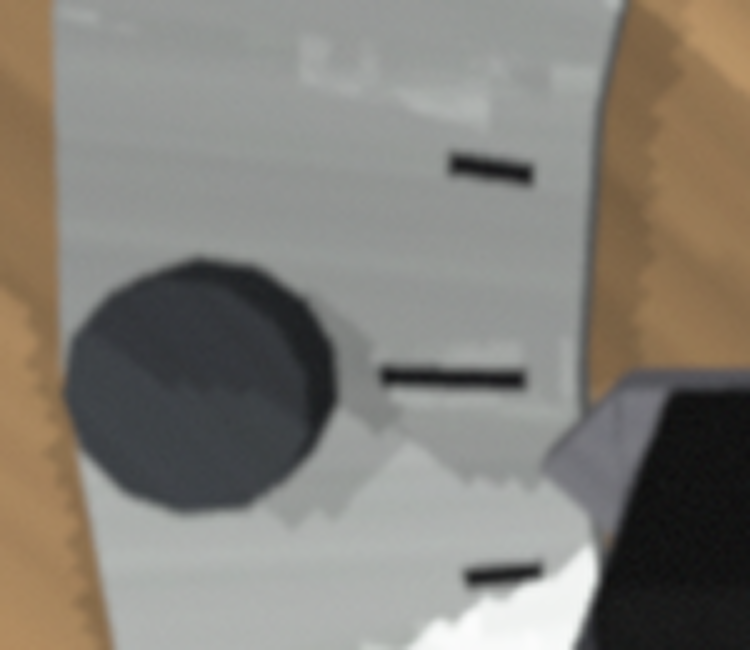

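View pics/w5.png

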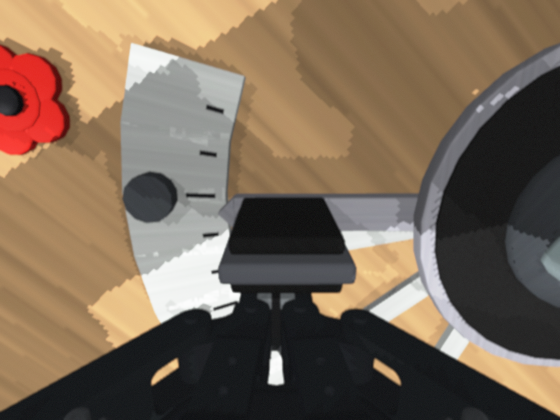

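```bash
cat > m.py <<'E'
from h import *
import sys
def meas(fn,cr,tip,stud,tick=None):
  c=load(fn); A=np.array([585,-59.3]);yaw=-.111
  f=lambda u,v:(cr[0]+(u+.5)/cr[2]-.5,cr[1]+(v+.5)/cr[2]-.5)
  for n,uv,z in [('tip22',tip,22),('tip27',tip,27),('stud',stud,22),('tick',tick,10)]:
    if uv is None: continue
    p=ray(c,*f(*uv),z); d=A-p[:2]; print(n,p.round(1),np.hypot(*d).round(1),(np.arctan2(d[1],d[0])-yaw).round(3))
E
python3 - <<'E'
from m import *
meas('w5',(110,120,5),(545,464),(190,388),(455,378))
E
```

```text
tip22 [455.4  73.7  22. ] 185.7 -0.687
tip27 [457.2  74.2  27. ] 184.8 -0.696
stud [436.3 105.1  22. ] 221.7 -0.725
tick [451.8  86.1  10. ] 197.2 -0.718
```

step_arm:
  commands:
    - [[0.03, 0.045, 0], -0.005]
    - [[0.03, 0.045, 0], -0.005]
    - [[0.01, 0.01, 0], 0]
    - [[0, 0, 0], 0]

```text
time_s: 5.1
eef_pos: [463.4, 40.4, 60.3]
ee_rot: [0.255, 0.659, 0.255, -0.659]
force: [-0.8, -1.1, 0.4]
grip_width: -0.001
```

```bash
python3 - <<'E'
from h import *
snap('wrist','w6')
from rig import ctrl
print(ctrl.sense()['force'],ctrl.sense()['eef_pos'])
crop('w6',110,120,260,250,5,'c_w6')
E
```

```text
[-0.32458544 -0.82115686 -0.23772334] [463.36617927  40.35914164  60.30610824]
```

View pics/c_w6.png

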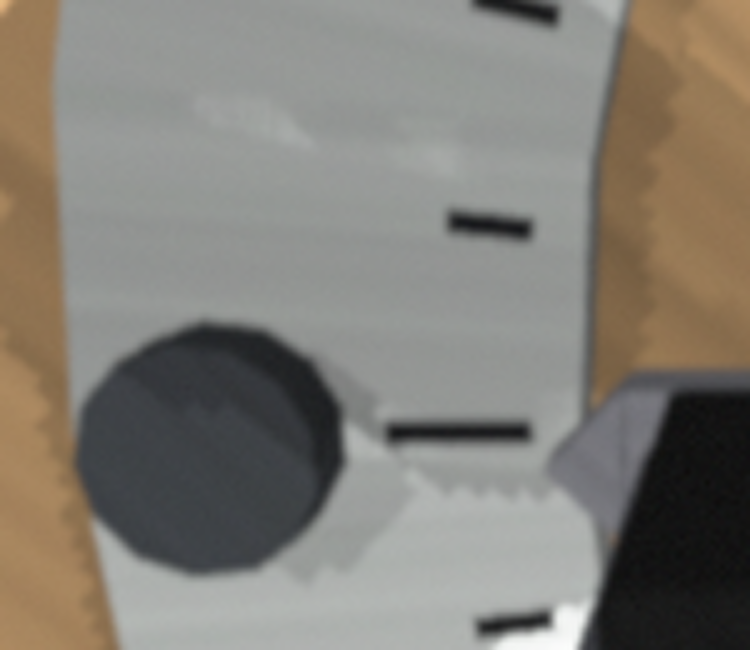

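```bash
python3 - <<'E'
from m import *
meas('w6',(110,120,5),(550,468),(197,452),(458,432))
E
```

```text
tip22 [459.4  77.2  22. ] 185.5 -0.716
tip27 [461.2  77.7  27. ] 184.7 -0.725
stud [436.2 105.3  22. ] 221.9 -0.725
tick [451.6  86.3  10. ] 197.5 -0.718
```

By this measure the lever is at about -0.72. I'll back straight off, rise and verify.

step_arm:
  commands:
    - [[-0.2, -0.25, 0], 0]
    - [[-0.5, -0.5, 0], 0]
    - [[-0.4, -0.6, 0], 0]
    - [[-0.3, -0.4, 0.8], 0]
    - [[0, 0, 1], 0]

```text
time_s: 5.65
eef_pos: [404.8, -31.1, 132.1]
ee_rot: [-0.253, -0.659, -0.255, 0.661]
force: [1.0, -1.0, 1.0]
grip_width: -0.005
```

step_arm:
  commands:
    - [[0, 0, 1], 0]
    - [[-0.3, 0, 1], 0]
    - [[-0.3, 0, 0.5], 0]
    - [[0, 0, 0], 0]
    - [[0, 0, 0], 0]

```text
time_s: 6.15
eef_pos: [383.0, -29.9, 231.7]
ee_rot: [0.255, 0.659, 0.255, -0.659]
force: [0.1, -0.5, -0.4]
grip_width: 0.002
```

```bash
python3 - <<'E'
from h import *
snap('wrist','w7');snap('top','t7');snap('scene','s7')
crop('s7',195,165,325,260,6,'c_s7')
E
```

```text
(no output)
```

View pics/w7.png

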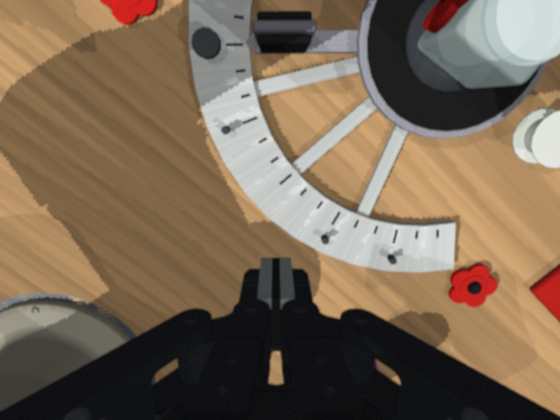

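View pics/c_s7.png

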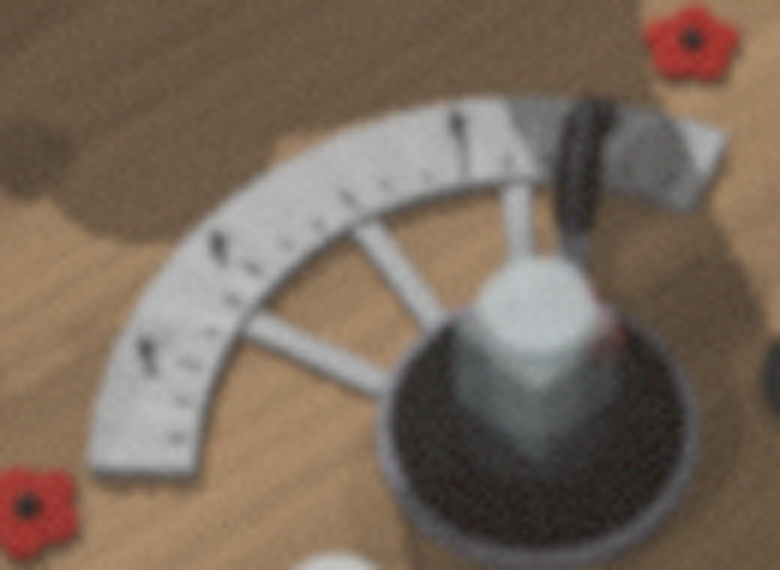

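View pics/t7.png

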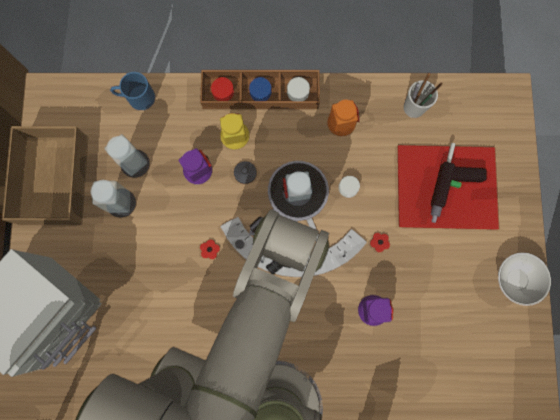

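step_arm:
  commands:
    - [[0, -1, 0], 0]
    - [[0, -1, 0], 0]
    - [[0, -1, 0], 0]
    - [[0, -1, 0], 0]
    - [[0, -1, 0], 0]

```text
time_s: 6.8
eef_pos: [383.0, -231.4, 231.2]
ee_rot: [-0.255, -0.659, -0.256, 0.66]
force: [0.4, -0.6, 0.4]
grip_width: 0.001
```

step_arm:
  commands:
    - [[-0.5, -0.8, 0], 0]
    - [[-0.5, -0.8, 0], 0]
    - [[0, -0.6, 0], 0]
    - [[0, 0, 0], 0]
    - [[0, 0, 0], 0]

```text
time_s: 7.3
eef_pos: [343.2, -317.4, 231.2]
ee_rot: [-0.254, -0.659, -0.256, 0.66]
force: [0.3, 0.9, -0.9]
grip_width: 0.003
```

```bash
python3 - <<'E'
from h import *
snap('top','t8')
crop('t8',210,150,380,285,4.7,'c_t8'); crop('w7',180,0,380,110,4,'c_w7')
E
```

```text
(no output)
```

View pics/c_t8.png

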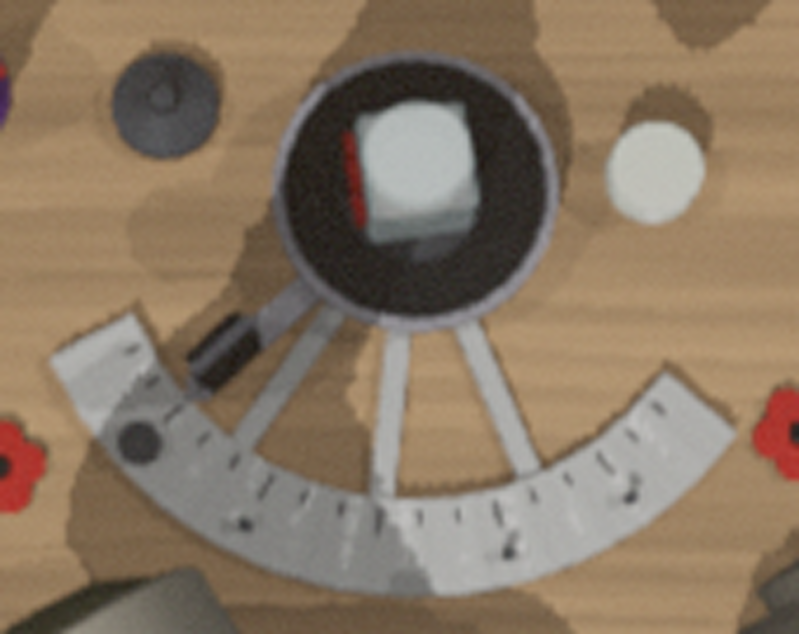

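View pics/c_w7.png

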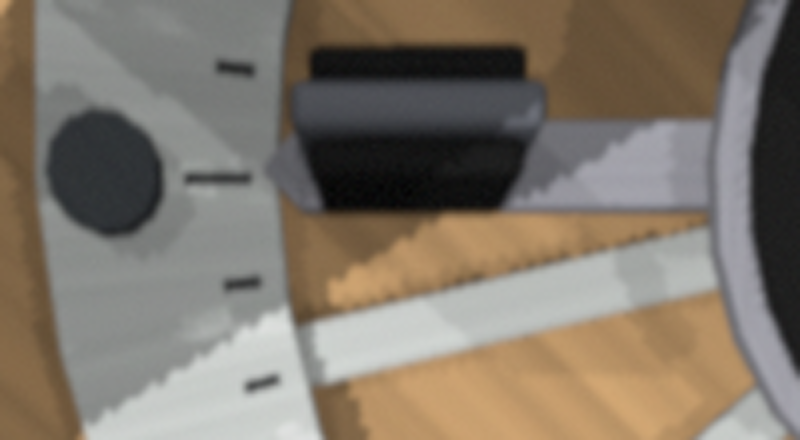

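```bash
python3 - <<'E'
from m import *
meas('w7',(180,0,4),(268,168),(104,170),(215,178))
c=load('w7'); f=lambda u,v:(180+(u+.5)/4-.5,(v+.5)/4-.5)
a=ray(c,*f(708,165.5),27)[:2]; s=ray(c,*f(104,170),22)[:2]; A=np.array([585,-59.3])
for n,t in(('tip',ray(c,*f(268,168),22)[:2]),('tip27',ray(c,*f(268,168),27)[:2])):
  for m,o in(('bar',a),('axis',A)):
    d=(t-o)/np.hypot(*(t-o)); e=s-o; print(n,m,'stud offset mm',d[0]*e[1]-d[1]*e[0])
E
```

```text
tip22 [460.3  76.6  22. ] 184.4 -0.717
tip27 [460.   75.8  27. ] 184.0 -0.713
stud [435.2 103.7  22. ] 221.4 -0.716
tick [451.2  86.3  10. ] 197.7 -0.716
tip bar stud offset mm 0.5083661103830934
tip axis stud offset mm 0.23881621224143146
tip27 bar stud offset mm -0.5496736776417208
tip27 axis stud offset mm -0.6851882358430004
```

The stud is within about 1 mm of the lever's line, the lantern is upright and near the middle, and the arm is clear. I'm handing it in.

```bash
python3 -c "
from rig import ticket
print(ticket.finish_job())"
```

```text
the job is handed in; nothing more can be done
None
```

I pushed the lever with shut fingers on one cheek of the handle only, from about -0.09 rad to the broad stud at the -0.72 mark. Then I backed off, rose and moved the arm clear, and handed the job in.

- **Alignment:** in the last wrist picture the lever read -0.713 to -0.717 rad and the stud -0.716 rad. The stud was within about 0.7 mm of the lever's centre line, against the 6 mm allowed.
- **Lantern:** the last top picture shows it upright near the middle of the deck. I judged that by eye and did not measure its offset.
- **Other objects:** the cap, spool and poppies look unmoved in the pictures. I also judged this by eye.
- **Time and forces:** handed in about 7.4 s into the 48 s allowed. The force readings I saw stayed around 2 N or less.
- **Disagreement:** the estimates of the deck centre differed by 2 to 4 mm between the top and scene cameras. The final check does not depend on them, because the stud was compared directly with the pointer and bar in the same wrist picture.

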